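# Turn the drained bowl mouth up and draw gel into it from the pump bottle

### The arm

A 6-joint arm with a two-finger parallel gripper is mounted at the origin on a cart in front of the work surface, level with it; the furniture and walls round the work are solid. World frame = base frame: x ahead of the robot, y to its left, z up, the work surface at z = 0. Lengths are in m, angles in rad, forces in N, time in s.
With the tool pointing down it reaches from about 0.325 to 0.925 m from the base axis. Payload 3.1 kg.
Tool frame: the origin (TCP) lies at the very end of the fingers, on their centre line; the grasp point (between the pads) lies 19 mm behind it; z points along the fingers, y is the line along which they close (so a half turn about z gives the same grasp; the last joint's range is limited). The gripper opens to 85 mm and grips with 20 to 120 N. Pads are 22 mm wide; open, the fingers measure 114 mm over their backs; the gripper's body (76 mm by 85 mm) begins 54 mm behind the grasp point. The pads swing forward as they close: fully open they stand 13 mm farther back than shut.
Start: joints at [-1.333, 0.217, 1.613, -0, 1.311, -0.112], TCP at [0.214, -0.587, 0.231] pointing down, gripper open.
Joint ranges: [-2.75, 2.75], [-0.78, 2.1], [0.31, 2.55], [-1.13, 4.27], [0.13, 2.63], [-2.58, 2.58]. Speed limits (rad/s): [2.79, 2.79, 3.14, 3.14, 3.14, 3.14].

### API

Orientations are given as a 3x3 rotation matrix whose columns are the frame's x, y, z axes.
In Python, from cell import robot gives the robot as it stands. The module is installed in compiled form; this text tells all that it offers. Calls block until the motion is done:
- robot.move_pose(position, orientation): joint-space move of the TCP to a pose.
- robot.servo_line(position, rotation=None, feed=0.15, f_stop=None): straight line of the TCP; rotation=None keeps the orientation; feed is the mean speed in m/s. With f_stop (N) it stops when the force on the tool has changed by that much, and returns True; else False.
- robot.movej(angles): joint-space move.
- robot.set_gripper(opening, strength=None): opening from 0.0 (shut) to 1.0 (fully open); strength is the grip in N (None keeps the last); returns when the fingers have stopped.
- robot.dwell(seconds).
- robot.ik(position, orientation): joint angles nearest the present ones, or None.
- robot.grab_frame(name): name is "side" or "top" or "wrist"; returns a dict with "img" (480x640x3 uint8, blue, green, red), "fx", "fy", "cx", "cy" (pixels), "xyz" and "attitude" of the camera in the world. Camera axes: x right, y up, looking along -z (the intrinsics and any distortion apply to the point x, -y, -z); pixel columns grow to the right and rows downward; lengths in m; the calibration is good to about 2 mm. A picture is of the moment at which its call begins. There is no depth.
A pose or a line that the arm cannot do raises robot.PlanningError and nothing moves.
- robot.hand_in(): hands the job in; it is judged then, once.
Readings, each from a call of its own:
- robot.read_t(): time.
- robot.read_joint_positions(): joint angles.
- robot.read_qd(): joint speeds.
- robot.read_joint_efforts(): joint torques, N m.
- robot.read_position(): TCP position.
- robot.read_tool_rot(): TCP orientation.
- robot.read_wrist_force(): force on the tool from outside, world axes, zero at the start.
- robot.read_moment(): the same for the moment, N m.
- robot.read_gripper_width(): opening from 0.0 (shut) to 1.0 (fully open).
- robot.read_gripper_force(): force on a finger pad.
Only numpy, scipy, OpenCV 4.12 (cv2) and the standard library are available. Lean on these libraries where they do the work, as an engineer would, in place of code of your own. Each camera call takes 0.05 s, during which the arm holds its last target. There are 200 camera calls.

### The job

The blue bowl has drained mouth down on the wire rack and is now wanted for gel. Turn it over so that it stands mouth up on the worktop, slide it close up to the gel bottle so that the end of the nozzle is well inside its rim, and only then press the pump head right down and let it come back up. Do not drop the bowl from a height or disturb the other things on the worktop.

Things in the scene. Friction and masses are not known exactly. Their poses are not given: they have to be found in the camera images.
- bowl: Light blue round plastic bowl, 122 mm across the rim, foot 64 mm across, 42 mm high, wall about 3 mm, flaring about 35 degrees. Origin: middle of the underside of the foot; its z axis points from the foot to the mouth, so it points down at the start. It lies mouth down with its rim 30 mm above the worktop.
- draining_rack: Low chromed wire rack, 105 x 175 mm, that does not move. Origin: on the worktop under its middle. Bars' top at z = 30 mm. Its +x side has a raised back rail (inner face x = +49 mm, top z = 38 mm) that stops the far rim of the bowl; the open side ends at x = -51 mm, where the bowl's rim overhangs it by 20 to 40 mm. The worktop beyond the back rail is free.
- gel_pump: Pale green pump bottle, 66 mm across, 198 mm high, fixed to the worktop. Origin: under its middle; its front face is at x = -29 mm and its nozzle points to its own -x. Touching the bottle, the bowl's centre is 90 mm from this origin.
- outlet (a point): The downturned end of the white nozzle, 62 mm in front of the bottle's origin and 177 mm above the worktop, where the gel comes out. It moves with the pump head.
- pump_top (a point): Middle of the flat round top of the pump head (25 mm across), 198 mm above the worktop at rest. Press here.
- gel_pump_pump (a joint): Stroke of the pump head in m: 0 at rest (up), 0.014 fully down. A spring brings it back; it takes about 2 N to start and 6 N to hold down.
- mask_brush: Flat brush with a wooden handle, 184 mm long, lying at the front; a bystander.
- cream_tube: White squeeze tube with a blue cap, 134 mm, lying at the front; a bystander.
- timer: White square timer with a blue knob, 62 mm wide, at the front right; a bystander.
- electrode_0: Glass disc electrode, 65 mm across, 46 mm high, at the left; a bystander.

How it is judged:
On the way, in this order (a step that is already met when the one before it is completed fails the run):
1. the bowl stands mouth up on the worktop (angle between bowl's own z axis and vertical below 0.12 rad and height (world z) of bowl below 0.008 m and linear speed of bowl below 0.05 m/s), for 0.2 s.
2. the bowl stands mouth up with the end of the nozzle well inside its rim (angle between bowl's own z axis and vertical below 0.12 rad and height (world z) of bowl below 0.008 m and horizontal distance between outlet and bowl below 0.045 m), for 0.2 s.
3. the pump head is pressed right down over the bowl (all of step 2 and value of joint gel_pump_pump above 0.011 m), for 0.05 s.
4. the pump head has come back up (value of joint gel_pump_pump below 0.003 m), for 0.1 s.
At the end, for the whole second after the job is handed in: The bowl stands still, mouth up (within 7 degrees) with its foot on the worktop, the nozzle's end at most 45 mm sideways from its centre; the pump head is up again (within 3 mm); the brush, tube, timer and electrode are within 30 mm of where they were (all of step 2 and value of joint gel_pump_pump below 0.003 m and linear speed of bowl below 0.02 m/s and distance of each of mask_brush, cream_tube, timer, electrode_0 from where it was at the start of the episode below 0.03 m); the robot touches nothing.
It fails at once if the pump is worked (more than 5 mm) while the bowl is not mouth up under the nozzle (value of joint gel_pump_pump above 0.005 m and not (angle between bowl's own z axis and vertical below 0.12 rad and height (world z) of bowl below 0.008 m and horizontal distance between outlet and bowl below 0.05 m)).
It fails at once if the bowl is thrown or dropped from a height (faster than 1.5 m/s) (linear speed of bowl above 1.5 m/s).
It also fails if it takes over 67 s, if anything falls off the work surface, if the arm or the gripper's body presses on something with over 40 N, if the wrist force passes 120 N, or if a joint passes its speed limit or range.

## Working session

There is one attempt and no reset: what is moved stays moved. The work goes in short steps, each a Python script; the robot and the scene stay as the last script left them, time stands still between calls to the robot, and variables do not carry over. Pictures are saved under pics/ and viewed, at most 10 in all, crops included, and the job is handed in when it is done.

```bash
mkdir -p pics; ls
python3 - <<'E'
from cell import robot
import cv2,numpy as np,pickle
fs={n:robot.grab_frame(n) for n in("side","top")}
pickle.dump(fs,open('f0.pkl','wb'))
for n,f in fs.items():
    cv2.imwrite(f'pics/{n}0.png',f['img']); print(n,{k:(np.round(v,3).tolist()) for k,v in f.items() if k!='img'})
print(robot.read_t())
E
```

```text
pics
side {'fx': 597.76, 'fy': 597.76, 'cx': 318.502, 'cy': 240.681, 'xyz': [0.024, 0.919, 0.479], 'attitude': [[-0.9, 0.129, -0.417], [-0.437, -0.298, 0.849], [-0.015, 0.946, 0.324]]}
top {'fx': 460.59, 'fy': 460.59, 'cx': 319.515, 'cy': 245.263, 'xyz': [0.403, 0.04, 0.993], 'attitude': [[0.012, 0.997, -0.082], [-1.0, 0.01, -0.027], [-0.026, 0.082, 0.996]]}
0.1
```

View pics/side0.png

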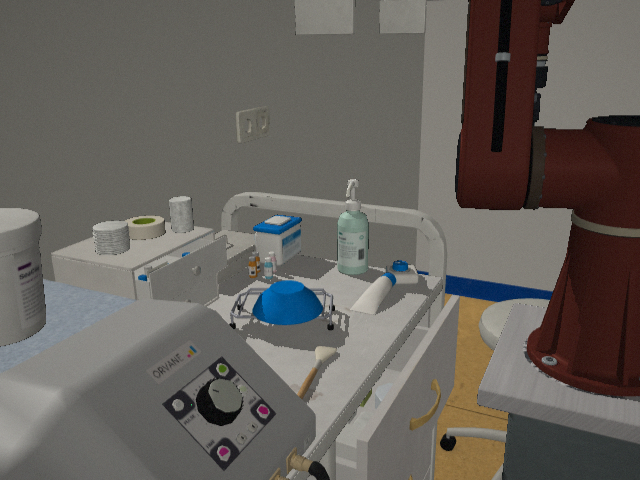

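View pics/top0.png

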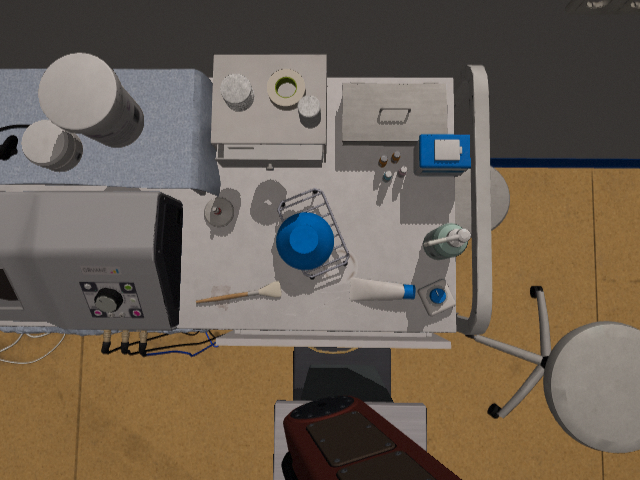

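The side view shows the blue bowl at (288,302) on the rack, the pump at (353,235), the tube, timer and brush. In the top view the bowl is at (305,241), the rack behind it, the pump at (446,240), the electrode at (218,210), and the brush and tube lie at row ~290.

```bash
cat > h.py <<'E'
import numpy as np,cv2,pickle
def ray(f,u,v):
    R=np.array(f['attitude']); d=R@np.array([(u-f['cx'])/f['fx'],-(v-f['cy'])/f['fy'],-1.]); return np.array(f['xyz']),d/np.linalg.norm(d)
def plane(f,u,v,z):
    o,d=ray(f,u,v); return o+d*(z-o[2])/d[2]
def tri(f1,p1,f2,p2):
    o1,d1=ray(f1,*p1);o2,d2=ray(f2,*p2)
    A=np.stack([d1,-d2],1); s=np.linalg.lstsq(A,o2-o1,rcond=None)[0]
    a,b=o1+d1*s[0],o2+d2*s[1]; return (a+b)/2,np.linalg.norm(a-b)
def proj(f,p):
    c=np.array(f['attitude']).T@(np.array(p)-f['xyz']); return f['cx']+f['fx']*c[0]/-c[2],f['cy']+f['fy']*c[1]/c[2]
E
python3 - <<'E'
from h import *
fs=pickle.load(open('f0.pkl','rb'));t=fs['top']['img'];s=fs['side']['img']
a=cv2.resize(t[180:310,260:360],None,fx=4,fy=4,interpolation=cv2.INTER_CUBIC)
b=cv2.resize(t[205:325,410:480],None,fx=4,fy=4,interpolation=cv2.INTER_CUBIC)
c=cv2.resize(s[170:335,220:380],None,fx=3,fy=3,interpolation=cv2.INTER_CUBIC)
cv2.imwrite('pics/c1.png',np.hstack([a,cv2.copyMakeBorder(b,0,a.shape[0]-b.shape[0],0,0,0)]))
cv2.imwrite('pics/c2.png',c)
hsv=cv2.cvtColor(t,cv2.COLOR_BGR2HSV)
m=cv2.inRange(hsv,(95,150,60),(115,255,255)); m[:, :260]=0;m[:,350:]=0
c=max(cv2.findContours(m,0,1)[0],key=cv2.contourArea)
P=np.array([plane(fs['top'],u,v,.032)[:2] for u,v in c[:,0]],np.float32)
print('rim',cv2.minEnclosingCircle(P),cv2.fitEllipse(P))
E
```

```text
rim ((0.49187833070755005, 0.09744913130998611), 0.06084945425391197) ((0.4920229911804199, 0.09756894409656525), (0.11851992458105087, 0.11935443431138992), 9.626171112060547)
```

View pics/c1.png

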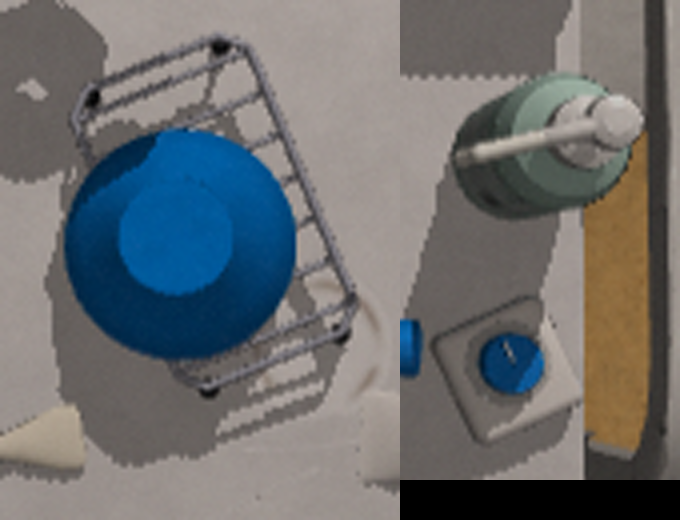

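View pics/c2.png

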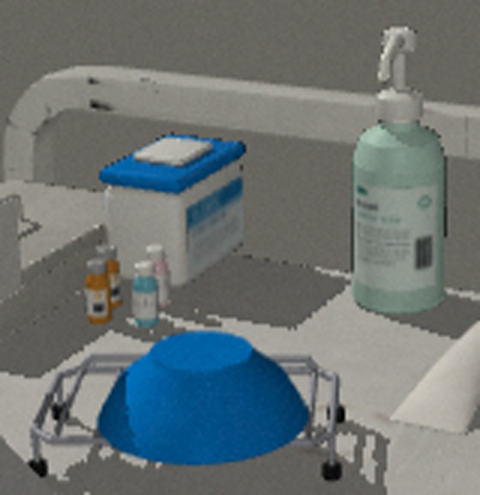

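The enlarged top view shows the rack outline with corners at about (78,120), (240,40), (352,300) in the crop. The bowl overhangs the left (+y) side, and the rail is on the right. The pump head is at crop (617,122) and the nozzle end at (465,157). The enlarged side view has the head at (400,38) and the nozzle end at (385,78).

Run:
```python
from h import *
from cell import robot
fs=pickle.load(open('f0.pkl','rb'));T,S=fs['top'],fs['side']
a=lambda x,y:(260+x/4-.4,180+y/4-.4)
r1=plane(T,*a(247,45),.036)[:2]; r2=plane(T,*a(352,298),.036)[:2]
o1=plane(T,*a(76,122),.030)[:2]
yax=(r1-r2)/np.linalg.norm(r1-r2); xax=np.array([yax[1],-yax[0]])
print('rail',r1,r2,np.linalg.norm(r1-r2),'xax',xax)
B=np.array([.492,.0975])
print('bowl->rail along x',(r1-B)@xax,(r2-B)@xax,'open edge',(o1-B)@xax,'width',(r1-o1)@xax)
pt=plane(T,464.2-.4,235.5-.4,.198); print('pump top',pt, tri(T,(463.8,235.1),S,(353,182.5)))
ne=plane(T,426.2-.4,244.2-.4,.183); print('nozzle end',ne, tri(T,(425.8,243.8),S,(348,196)))
for n,(u,v) in dict(electrode=(218,210),timer=(437,296),brush=(277,288),brushend=(197,301),tubeL=(352,290),machineR=(183,200),machinefront=(180,325),edge=(330,335),edgeR=(456,300),edgeFar=(340,190)).items(): print(n,plane(T,u,v,.02)[:2].round(3))
```

```text
rail [0.59695454 0.06344341] [0.46404648 0.00731184] 0.14427510042174907 xax [ 0.38905928 -0.92121272]
bowl->rail along x 0.07220690361239292 0.0722069036123929 open edge -0.026721072922276934 width 0.09892797653466984
pump top [ 0.48854921 -0.18674114  0.198     ] (array([ 0.48825663, -0.18856421,  0.19287384]), np.float64(0.0018335425184046166))
nozzle end [ 0.47420001 -0.12461419  0.183     ] (array([ 0.47300076, -0.12558649,  0.18109764]), np.float64(0.002972397761680802))
electrode [0.557 0.285]
timer [ 0.379 -0.18 ]
brush [0.392 0.155]
brushend [0.362 0.324]
tubeL [ 0.39  -0.003]
machineR [0.578 0.362]
machinefront [0.312 0.358]
edge [0.296 0.042]
edgeR [ 0.372 -0.22 ]
edgeFar [0.602 0.024]
```

```bash
cat >> h.py <<'E'
def rz(a): c,s=np.cos(a),np.sin(a); return np.array([[c,-s,0],[s,c,0],[0,0,1.]])
def toolR(az,p,sg=1):
    "tool z along azimuth az, pitched p below the horizontal; y in that vertical plane, up when sg=1"
    e=np.array([np.cos(az),np.sin(az),0]);k=np.array([0,0,1.])
    z=np.cos(p)*e-np.sin(p)*k; y=sg*(np.sin(p)*e+np.cos(p)*k)
    return np.stack([np.cross(y,z),y,z],1)
E
python3 - <<'E'
from h import *
from cell import robot
d=np.deg2rad
B=np.array([.492,.0975])
for az in (-67,-55,-45,-35,-25):
  e=np.array([np.cos(d(az)),np.sin(d(az))])
  for sg in(1,-1):
    out=[]
    for p,s,z in((20,-.033,.046),(30,-.033,.046),(5,.02,.13),(15,.02,.13),(25,.02,.13),(10,.0,.25),(30,0,.25)):
        q=robot.ik([*(B+s*e),z],toolR(d(az),d(p),sg)); out.append('--' if q is None else str(np.round(q,2)))
    print(az,sg,out)
print('place: horizontal tool azimuth az, p=55 below horizontal')
C=np.array([.47,-.095])
for az in range(-180,180,30):
  e=np.array([np.cos(d(az)),np.sin(d(az))])
  for sg in(1,-1):
    q=[robot.ik([*(c-.045*e),z],toolR(d(az),d(55),sg)) for c,z in((C,.02),(C+[0,.08],.02),(C+[0,.08],.15))]
    print(az,sg,['--' if x is None else str(np.round(x,2)) for x in q])
E
```

```text
-67 1 ['--', '[ 0.65  0.55  1.95 -1.06  1.29  2.49]', '--', '--', '--', '--', '[ 0.58  0.15  1.97 -1.03  1.44  2.13]']
-67 -1 ['--', '[ 0.65  0.55  1.95 -1.06  1.29 -0.65]', '--', '--', '--', '--', '[ 0.58  0.15  1.97 -1.03  1.44 -1.01]']
-55 1 ['--', '--', '--', '--', '--', '--', '[ 0.59  0.04  2.09 -1.12  1.29  2.06]']
-55 -1 ['--', '--', '--', '--', '--', '--', '[ 0.59  0.04  2.09 -1.12  1.29 -1.08]']
-45 1 ['--', '--', '--', '--', '--', '--', '--']
-45 -1 ['--', '--', '--', '--', '--', '--', '--']
-35 1 ['--', '--', '--', '--', '--', '--', '--']
-35 -1 ['--', '--', '--', '--', '--', '--', '--']
-25 1 ['--', '--', '--', '--', '--', '--', '--']
-25 -1 ['--', '--', '[ 0.53  0.44  2.38  4.15  1.31 -0.27]', '[ 0.5   0.26  2.41  4.25  1.06 -0.43]', '--', '--', '--']
place: horizontal tool azimuth az, p=55 below horizontal
-180 1 ['--', '--', '--']
-180 -1 ['[-0.24  0.67  1.54 -0.14  1.53 -0.19]', '[-0.12  0.66  1.56 -0.07  1.53 -0.1 ]', '[-0.12  0.48  1.54 -0.07  1.73 -0.11]']
-150 1 ['--', '--', '--']
-150 -1 ['[-0.08  0.61  1.64 -0.34  1.42 -0.47]', '[ 0.04  0.62  1.62 -0.27  1.46 -0
[... 1459 characters left out ...]
60 -1 ['[-0.82  0.3   2.13  0.69  1.04  0.82]', '[-0.69  0.22  2.23  0.76  0.96  0.87]', '[-0.69 -0.07  2.2   0.65  1.21  1.11]']
90 1 ['[-0.71  0.46  1.88  0.47  1.27 -2.54]', '[-0.6   0.4   1.97  0.53  1.2  -2.48]', '[-0.6   0.17  1.95  0.5   1.42 -2.35]']
90 -1 ['[-0.71  0.46  1.88  0.47  1.27  0.61]', '[-0.6   0.4   1.97  0.53  1.2   0.67]', '[-0.6   0.17  1.95  0.5   1.42  0.8 ]']
120 1 ['--', '--', '--']
120 -1 ['[-0.57  0.59  1.67  0.27  1.44  0.37]', '[-0.45  0.54  1.75  0.33  1.38  0.44]', '[-0.45  0.34  1.73  0.33  1.59  0.51]']
150 1 ['--', '--', '--']
150 -1 ['[-0.4   0.66  1.55  0.07  1.53  0.1 ]', '[-0.29  0.63  1.61  0.13  1.5   0.18]', '[-0.29  0.45  1.59  0.13  1.7   0.21]']
```

Run:
```python
from h import *
from cell import robot
from scipy.optimize import least_squares
d=np.deg2rad
B=np.array([.492,.0975]); D=[];fe={}
for az in (-60,-67,-75,-85):
  e=np.array([np.cos(d(az)),np.sin(d(az))])
  for p in(30,35,40,45,50,60):
    r=''
    for s,z in((-.10,.08),(-.033,.046),(-.015,.1),(.02,.13),(.02,.2),(-.05,.3)):
        P=[*(B+s*e),z];R=toolR(d(az),d(p),1)
        q=robot.ik(P,R); r+='.' if q is None else 'X'
        if q is not None: D.append((q,P,R[:,2])); last=np.round(q,2)
    print(az,p,r,last)
Q=np.array([x[0] for x in D]);P=np.array([x[1] for x in D]);Z=np.array([x[2] for x in D])
def f(v):
    L,a,h,l2,l3,c=v; W=P-L*Z; r=np.hypot(W[:,0],W[:,1])
    A=Q[:,1]+Q[:,2]+c
    return np.r_[r-(a+l2*np.sin(Q[:,1])+l3*np.sin(A)), W[:,2]-(h+l2*np.cos(Q[:,1])+l3*np.cos(A))]
s=least_squares(f,[.25,0,.3,.4,.4,0]); print(s.x.round(4),abs(s.fun).max())
```

```text
-60 30 X....X [ 0.69  0.04  1.98 -1.03  1.49  2.04]
-60 35 XXXXXX [ 0.66 -0.    1.97 -0.96  1.45  1.98]
-60 40 XXXXXX [ 0.63 -0.03  1.96 -0.88  1.42  1.91]
-60 45 XXXXXX [ 0.59 -0.07  1.95 -0.8   1.4   1.85]
-60 50 XXXXXX [ 0.55 -0.09  1.94 -0.71  1.38  1.78]
-60 60 XXXXXX [ 0.46 -0.13  1.92 -0.54  1.35  1.63]
-67 30 XXXXXX [ 0.68  0.11  1.9  -0.99  1.57  2.09]
-67 35 XXXXXX [ 0.65  0.08  1.89 -0.92  1.53  2.04]
-67 40 XXXXXX [ 0.62  0.04  1.89 -0.85  1.5   1.98]
-67 45 XXXXXX [ 0.59  0.01  1.89 -0.77  1.47  1.93]
-67 50 XXXXXX [ 0.55 -0.03  1.88 -0.7   1.45  1.87]
-67 60 XXXXXX [ 0.46 -0.07  1.87 -0.53  1.41  1.74]
-75 30 XXXXXX [ 0.65  0.19  1.81 -0.94  1.66  2.14]
-75 35 XXXXXX [ 0.63  0.15  1.81 -0.87  1.62  2.1 ]
-75 40 XXXXXX [ 0.6   0.12  1.81 -0.81  1.59  2.05]
-75 45 XXXXXX [ 0.57  0.08  1.81 -0.74  1.55  2.01]
-75 50 XXXXXX [ 0.53  0.05  1.81 -0.67  1.52  1.96]
-75 60 XXXXXX [ 0.45 -0.01  1.81 -0.52  1.47  1.85]
-85 30 XXXXXX [ 0.61  0.29  1.69 -0.87  1.77  2.2 ]
-85 35 XXXXXX [ 0.59  0.25  1.7  -0.81  1.73  2.17]
-85 40 XXXXXX [ 0.57  0.21  1.71 -0.75  1.69  2.14]
-85 45 XXXXXX [ 0.54  0.17  1.71 -0.69  1.65  2.11]
-85 50 XXXXXX [ 0.51  0.13  1.72 -0.63  1.61  2.07]
-85 60 XXXXXX [ 0.44  0.06  1.74 -0.49  1.54  1.98]
[0.3046 0.0048 0.2951 0.4513 0.56   0.1055] 0.0004463114505477983
```

Run:
```python
from h import *
fs=pickle.load(open('f0.pkl','rb'));T,S=fs['top'],fs['side']
print('knob',tri(T,(105,300),S,(222,402)),'white logo',tri(T,(103,268),S,(178,360)))
for pt in ([.36,.33,.24],[.34,.36,.24],[.40,.36,.24],[.45,.36,.24]): print(pt,proj(T,pt),proj(S,pt))
for c in((180,325),(180,195),(155,195)):
  print(c,[plane(T,*c,z)[:2].round(3).tolist() for z in(0,.1,.2,.25)])
```

```text
knob (array([0.36336714, 0.47443914, 0.11098095]), np.float64(0.005999289615172629)) white logo (array([0.4245651 , 0.4657678 , 0.14258516]), np.float64(0.004899977201424947))
[0.36, 0.33, 0.24] (np.float64(154.32429140485772), np.float64(307.61208130488325)) (np.float64(283.6405072469932), np.float64(246.63747164849318))
[0.34, 0.36, 0.24] (np.float64(135.67190997767378), np.float64(319.68308768715457)) (np.float64(286.1976622687052), np.float64(257.0057696756738))
[0.4, 0.36, 0.24] (np.float64(137.29538144095804), np.float64(282.9013654853958)) (np.float64(241.80333634016128), np.float64(249.90320079143237))
[0.45, 0.36, 0.24] (np.float64(138.6322687711639), np.float64(252.61255566843337)) (np.float64(207.13635331863742), np.float64(244.35689211866367))
(180, 325) [[0.31, 0.365], [0.319, 0.332], [0.329, 0.3], [0.333, 0.283]]
(180, 195) [[0.593, 0.375], [0.574, 0.342], [0.555, 0.308], [0.545, 0.291]]
(155, 195) [[0.593, 0.431], [0.573, 0.392], [0.554, 0.352], [0.545, 0.333]]
```

```bash
cat >> h.py <<'E'
az=np.deg2rad(-60); pp=np.deg2rad(40); e=np.array([np.cos(az),np.sin(az),0]); k=np.array([0,0,1.]); B=np.array([.492,.0975,0])
R0=toolR(az,pp,1); yt,zt=R0[:,1],R0[:,2]
def tcp(P,w,depth,clr=0): return P+depth*zt+(w/2-clr)*yt   # P: rim point resting on the lower pad
def shot(robot,cam,name,crop=None,k=1):
    f=robot.grab_frame(cam); i=f['img']
    if crop: x0,y0,x1,y1=crop; i=cv2.resize(i[y0:y1,x0:x1],None,fx=k,fy=k,interpolation=cv2.INTER_CUBIC)
    cv2.imwrite(f'pics/{name}.png',i); return f
E
python3 - <<'E'
from h import *
from cell import robot
robot.set_gripper(.97,40)
p0=robot.read_position(); robot.servo_line(p0+[0,0,.17],feed=.25)
rim=B-.061*e+.030*k
C=tcp(rim,.082,.0285,.004)
pre=C-.11*zt; print('C',C,'pre',pre)
robot.move_pose(pre+[0,0,.16],R0)
robot.servo_line(pre,feed=.2)
print(robot.servo_line(C-.02*zt,feed=.1,f_stop=6))
print(robot.read_t(),robot.read_position(),robot.read_wrist_force(),robot.read_gripper_width())
f=shot(robot,'side','s1',(200,200,400,400),3)
E
```

```text
C [0.4843077  0.11082345 0.0400242 ] pre [0.44217526 0.18379898 0.11073083]
False
6.0417 [0.47698092 0.12449181 0.05320899] [ 0.70545545  0.3139882  -0.81832622] 0.9658797781162486
```

View pics/s1.png

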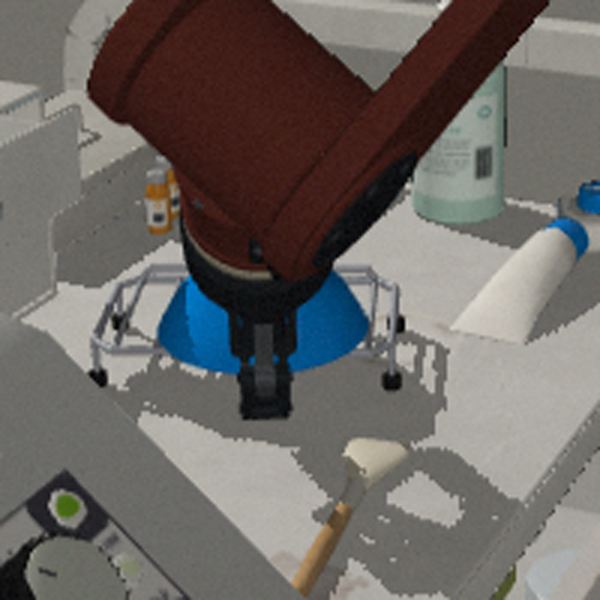

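The lower finger's tip, at crop (265,395), is just below and outside the near rim at (265,370), and the upper finger is over the foot. Now I insert it and start lifting.

```bash
cat >> h.py <<'E'
piv=B+.063*e+.030*k
def P(th): th=np.deg2rad(th); return piv+.122*(-np.cos(th)*e+np.sin(th)*k)
E
python3 - <<'E'
from h import *
from cell import robot
rim=B-.061*e+.030*k
print(robot.servo_line(tcp(rim,.082,.0285,.004),feed=.05,f_stop=6),robot.read_wrist_force())
for th in (0,5,10,15,20,25,30):
    print(th,robot.servo_line(tcp(P(th),.082,.0285),feed=.06,f_stop=10),robot.read_wrist_force().round(2))
print(robot.read_t())
f=shot(robot,'side','s2',(200,170,400,370),3)
E
```

```text
False [-0.88155094  0.74853547 -0.6540092 ]
0 False [-0.21  0.08 -0.06]
5 False [-0.65  0.4  -0.63]
10 False [-0.23  0.39 -0.46]
15 False [-1.03 -0.02 -1.13]
20 False [ 0.23  0.01 -0.41]
25 False [-0.5   0.82  0.18]
30 False [ 0.14  0.69 -0.17]
8.8417
```

View pics/s2.png

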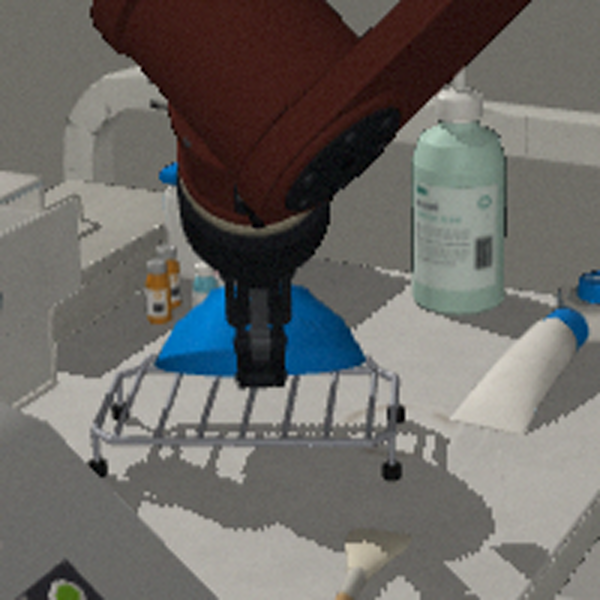

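The bowl has tilted: its near rim is at crop row 370, well above the rack's open bar at row 435, and the lower finger is under it. I continue the arc and narrow the gap as it rises.

Run:
```python
from h import *
from cell import robot
print('proj rim30',proj(pickle.load(open('f0.pkl','rb'))['side'],P(30)))
for w,ths in ((.072,(34,38,42)),(.062,(46,50)),(.052,(54,58)),(.044,(61,64))):
    robot.set_gripper(w/.085)
    for th in ths: 
        s=robot.servo_line(tcp(P(th),w,.0285),feed=.05,f_stop=12)
        if s: print('STOP',th,robot.read_wrist_force())
print(robot.read_t(),robot.read_wrist_force(),robot.read_gripper_width())
f=shot(robot,'side','s3',(200,130,400,330),3)
```

```text
proj rim30 (np.float64(285.61180726383907), np.float64(286.85323431586255))
12.4833 [-0.8803862  -0.1233136   0.37499479] 0.5218366511792321
```

View pics/s3.png

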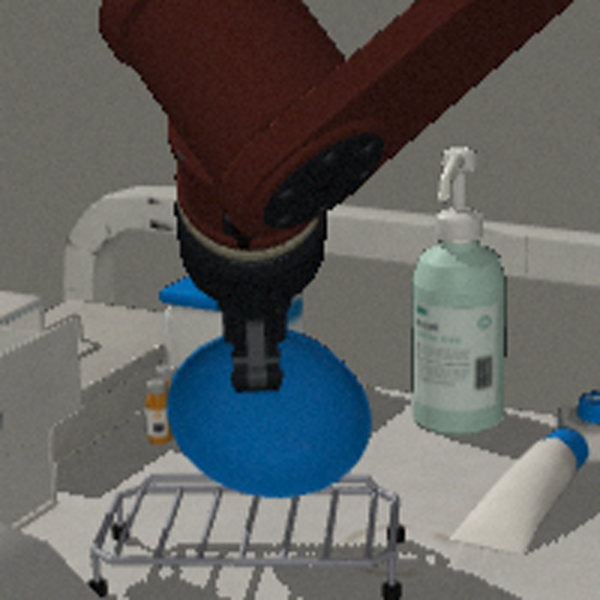

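The bowl's mouth now faces the camera at crop (270,415), with the lower finger inside it at (257,370) and the far rim at the rail. I close onto the wall.

Run:
```python
from h import *
from cell import robot
for w,th in ((.034,66),(.026,68),(.020,69),(.014,70)):
    robot.set_gripper(w/.085)
    s=robot.servo_line(tcp(P(th),w,.0285),feed=.05,f_stop=12)
    if s: print('STOP',th,robot.read_wrist_force())
robot.set_gripper(0,60)
print(robot.read_t(),robot.read_wrist_force(),robot.read_gripper_width(),robot.read_gripper_force())
p=robot.read_position(); robot.servo_line(p+[0,0,.03],feed=.08)
f=shot(robot,'side','s4',(200,90,400,290),3)
```

```text
14.8083 [0.29674072 0.30545318 0.48591793] -0.003520944689083936 0.0
```

View pics/s4.png

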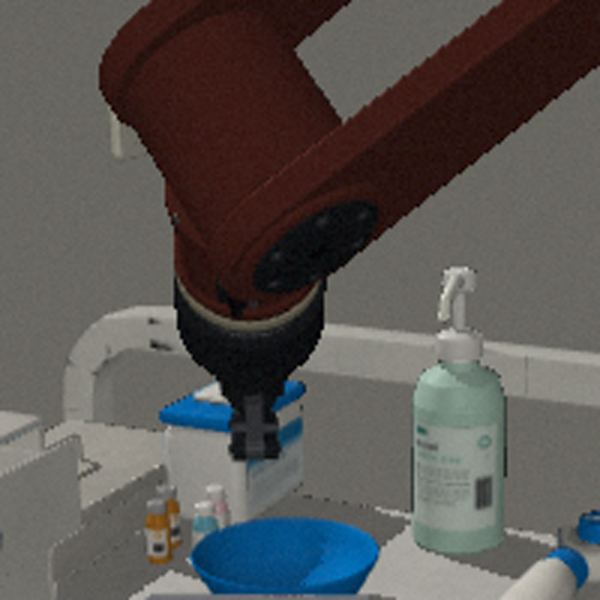

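The bowl slipped off and rolled over the rail. It now sits mouth up behind it, at crop (285,555). I retreat and measure it from the top.

Run:
```python
from h import *
from cell import robot
p=robot.read_position(); robot.servo_line(p-.08*zt+[0,0,.05],feed=.25)
f={n:robot.grab_frame(n) for n in('top','side')}; pickle.dump(f,open('f1.pkl','wb'))
T=f['top']; hsv=cv2.cvtColor(T['img'],cv2.COLOR_BGR2HSV)
m=cv2.inRange(hsv,(95,150,60),(115,255,255)); m[:,:270]=0;m[:,415:]=0;m[:190]=0;m[280:]=0
c=max(cv2.findContours(m,0,1)[0],key=cv2.contourArea)
for z in(.042,.05):
  Q=np.array([plane(T,u,v,z)[:2] for u,v in c[:,0]],np.float32); print('rim',cv2.minEnclosingCircle(Q),cv2.fitEllipse(Q))
cv2.imwrite('pics/c5.png',np.hstack([cv2.resize(T['img'][160:310,260:400],(392,420)),cv2.resize(f['side']['img'][230:350,220:330],(385,420))]))
print(robot.read_t())
```

```text
rim ((0.5434876680374146, -0.025892294943332672), 0.0608496330678463) ((0.5424709916114807, -0.026033930480480194), (0.11670948565006256, 0.1201491430401802), 1.4747658967971802)
rim ((0.5423067808151245, -0.025335483253002167), 0.06033877655863762) ((0.5412987470626831, -0.025475898757576942), (0.11572795361280441, 0.1191386878490448), 1.4746755361557007)
16.1083
```

View pics/c5.png

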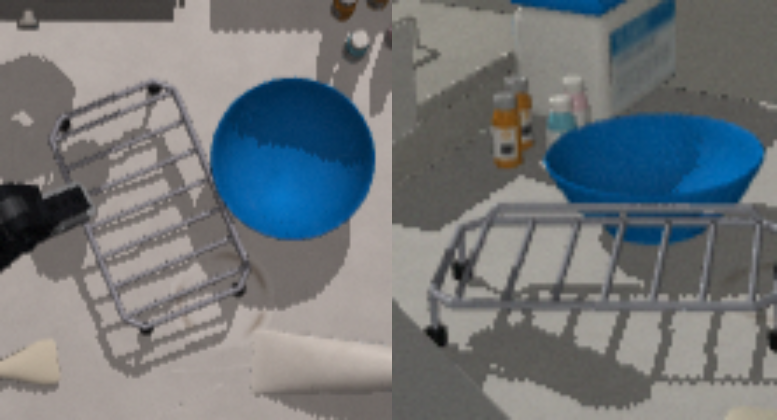

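The crops show the bowl standing mouth up just beyond the rail, centred at crop (293,158), which is about (0.543, -0.026) in the world. The bottles stand behind it at (355,45). I drag it clear of the rail from the inside with shut fingers, then cradle-push it to the pump.

```bash
cat >> h.py <<'E'
xax=np.array([.389,-.921,0])
def down(m):  # tool down, pads' line perpendicular to push direction m
    z=-k; y=np.cross(k,m); return np.stack([np.cross(y,z),y,z],1)
def bowl(T,rows=(170,320),cols=(300,418)):
    hsv=cv2.cvtColor(T['img'],cv2.COLOR_BGR2HSV); m=cv2.inRange(hsv,(95,150,60),(115,255,255))
    M=np.zeros_like(m); M[rows[0]:rows[1],cols[0]:cols[1]]=m[rows[0]:rows[1],cols[0]:cols[1]]
    c=max(cv2.findContours(M,0,1)[0],key=cv2.contourArea)
    return cv2.minEnclosingCircle(np.array([plane(T,u,v,.042)[:2] for u,v in c[:,0]],np.float32))
E
python3 - <<'E'
from h import *
from cell import robot
print('bottle',plane(pickle.load(open('f1.pkl','rb'))['top'],386.8,176,.05))
B1=np.array([.543,-.026,0]); C=np.array([.469,-.096,0])
m=C-(B1+.038*xax); m/=np.linalg.norm(m); R=down(m); print(m)
for Rr in (R,R@np.diag([-1,-1,1.])):
    q=robot.ik(B1+.15*k,Rr); print(q)
    if q is not None and abs(q[5])<1.6: R=Rr; break
p=robot.read_position(); robot.servo_line(np.r_[p[:2],.25],feed=.3)
robot.move_pose(B1+.16*k,R)
robot.servo_line(B1+.012*k,feed=.12,f_stop=8)
print(robot.read_position())
print(robot.servo_line(B1+.056*xax+.012*k,feed=.06,f_stop=15),robot.read_wrist_force())
q=robot.read_position()
robot.servo_line(q-.008*xax,feed=.06)
robot.servo_line(q-.008*xax+.14*k,feed=.25)
robot.servo_line(B1-.12*m+.16*k,feed=.3)
T=shot(robot,'top','t6'); print(bowl(T),robot.read_t())
E
```

```text
bottle [ 0.62621384 -0.07227581  0.05      ]
[-0.9303109  -0.36677189  0.        ]
[-1.76970030e-01  1.30426922e-01  1.87503037e+00 -4.44089210e-16
  1.13613536e+00  1.01828958e+00]
[ 0.54393927 -0.02614127  0.01292448]
False [ 0.41879702 -0.53322468  0.11601234]
((0.5492687821388245, -0.0902126133441925), 0.045976050198078156) 21.3333
```

Run:
```python
from h import *
from cell import robot
R=robot.read_tool_rot(); robot.move_pose([.40,.2,.25],R)
f={n:robot.grab_frame(n) for n in('top','side')}; pickle.dump(f,open('f2.pkl','wb'))
print(bowl(f['top']),robot.read_t())
T,S=f['top'],f['side']
t=cv2.resize(T['img'][150:310,300:480],None,fx=2.2,fy=2.2,interpolation=cv2.INTER_CUBIC)
s=cv2.resize(S['img'][160:330,230:400],None,fx=2.2,fy=2.2,interpolation=cv2.INTER_CUBIC)
h=max(t.shape[0],s.shape[0]); pad=lambda i:cv2.copyMakeBorder(i,0,h-i.shape[0],0,0,0)
cv2.imwrite('pics/c6.png',np.hstack([pad(t),pad(s)]))
```

```text
((0.5548953413963318, -0.052745379507541656), 0.06084885820746422) 22.6667
```

View pics/c6.png

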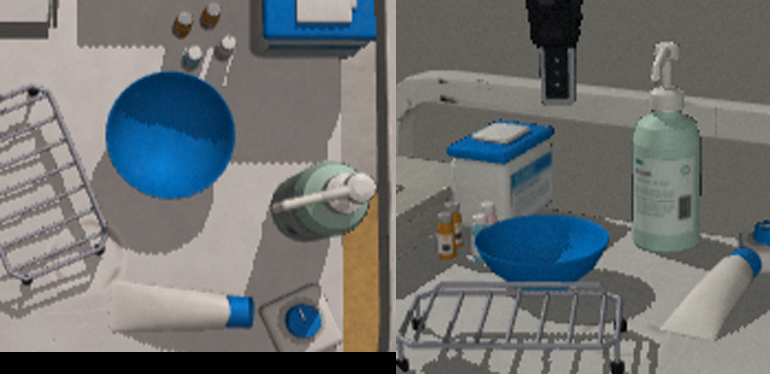

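The bowl stands flat at (0.555, -0.053). The bottles are right behind its far rim, at crop (193,55), and the nozzle end is at crop (278,207). I drag the bowl 3 cm towards the robot from the inside first, so the fingers fit behind it.

```bash
cat > push.py <<'E'
from h import *
from cell import robot
def look():
    robot.move_pose([.40,.2,.25],robot.read_tool_rot()); T=robot.grab_frame('top'); b=bowl(T); print('bowl',b,robot.read_t()); return np.r_[b[0],0]
def push(b,C,w=.05):
    m=C-b; m/=np.linalg.norm(m); R=down(m)
    for Rr in (R,R@np.diag([-1,-1,1.])):
        q=robot.ik(b-.08*m+.15*k,Rr)
        if q is not None and abs(q[5])<1.7: R=Rr;break
    off=.011+np.sqrt(.061**2-(w/2)**2); print('m',m,'off',off)
    robot.set_gripper(w/.085)
    s=b-(off+.012)*m
    robot.move_pose(s+.2*k,R); robot.servo_line(s+.016*k,feed=.2,f_stop=10)
    print(robot.servo_line(C-off*m+.016*k,feed=.07,f_stop=15),robot.read_wrist_force())
    q=robot.read_position(); robot.servo_line(q-.015*m,feed=.08); robot.servo_line(q-.015*m+.2*k,feed=.3)
E
python3 - <<'E'
from push import *
b=np.array([.555,-.053,0]); R=robot.read_tool_rot()
robot.set_gripper(0)
robot.move_pose(b+.16*k,R); robot.servo_line(b+.012*k,feed=.15,f_stop=8)
g=np.array([.497,-.056,.012]); print(robot.servo_line(g,feed=.06,f_stop=15))
robot.servo_line(g+[.012,0,0],feed=.06); robot.servo_line(g+[.012,0,.2],feed=.3)
look()
E
```

```text
False
bowl ((0.5243700742721558, -0.053223930299282074), 0.06078547611832619) 28.6167
```

Run:
```python
from push import *
push(np.array([.5244,-.0532,0]),np.array([.468,-.096,0]))
look()
```

```text
m [-0.79659746 -0.60451013  0.        ] off 0.06664171097297422
False [-1.69850922  0.05709484  0.67204651]
bowl ((0.4688963294029236, -0.0951651930809021), 0.06075810268521309) 34.9417
```

Run:
```python
from push import *
f=pickle.load(open('f2.pkl','rb'))
R=robot.read_tool_rot(); robot.set_gripper(0)
c=np.array([.4885,-.1875,0])
p=robot.read_position(); robot.servo_line(p+[0,0,.08],feed=.25)
robot.move_pose(c+.33*k,R); robot.servo_line(c+.206*k,feed=.15,f_stop=6)
print(robot.read_position())
s=robot.servo_line(c+.183*k,feed=.03,f_stop=18); robot.dwell(.3)
print(s,robot.read_position(),robot.read_wrist_force())
robot.servo_line(c+.205*k,feed=.05); robot.servo_line(c+.33*k,feed=.25)
b=look(); print(np.linalg.norm(b[:2]-[.4745,-.127]))
```

```text
[ 0.48930559 -0.18772223  0.20714671]
False [ 0.4892195  -0.18792284  0.1844947 ] [-0.9096743   0.41120585  8.75868017]
bowl ((0.4688337445259094, -0.09561678022146225), 0.06078274920582771) 42.4
0.03189064023762559
```

The 8.8 N reading is above the 6 N hold-down force, so the pump very likely reached its stop. There is time for a slightly deeper second press to make sure before I hand in.

Run:
```python
from push import *
R=robot.read_tool_rot(); c=np.array([.4885,-.1875,0])
p=robot.read_position(); robot.servo_line(p+[0,0,.08],feed=.3)
robot.move_pose(c+.33*k,R); robot.servo_line(c+.206*k,feed=.2,f_stop=6)
s=robot.servo_line(c+.180*k,feed=.03,f_stop=20); robot.dwell(.2)
print(s,robot.read_position(),robot.read_wrist_force())
robot.servo_line(c+.205*k,feed=.05); robot.servo_line(c+.33*k,feed=.25)
look(); print(robot.read_t()); print(robot.hand_in())
```

```text
True [ 0.48937992 -0.18800864  0.18481827] [-1.72965784  1.61471525  4.77929452]
bowl ((0.4688963294029236, -0.0951651930809021), 0.06075810268521309) 48.7833
48.7833
the job is handed in; nothing more can be done
None
```

The job is handed in at 48.8 s, with the bowl mouth up about 32 mm from the nozzle end and the pump pressed twice to about 13 mm and released; the bowl slipped and rolled over the rack's rail when it was turned, I did not measure its speed or re-check the bystanders, and no verdict came back.

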